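# Unweight the cigar chest, break its lid free and hold it just open

## Robot

A 7-joint arm with a two-finger parallel gripper is mounted at the origin on the work surface. World frame = base frame: x ahead of the robot, y to its left, z up, the work surface at z = 0. Lengths are in m, angles in rad, forces in N, time in s.
With the tool pointing down it reaches from about 0.35 to 0.9 m from the base axis. Payload 7.2 kg.
Tool frame: the origin (TCP) lies on the centre line of the jaws, within the pads' length; the fingertips stand 25 mm ahead of it and the grasp point (between the pads) lies 6 mm ahead of it; z points along the fingers, y is the line along which they close (so a half turn about z gives the same grasp; the last joint's range is limited). The gripper opens to 85 mm and grips with 20 to 120 N. Pads are 22 mm wide; open, the fingers measure 114 mm over their backs; the gripper's body (76 mm by 85 mm) begins 54 mm behind the grasp point. The pads swing forward as they close: fully open they stand 13 mm farther back than shut.
Start: joints at [-1.382, 0.411, -0.013, 1.596, 0.006, 1.134, -0.082], TCP at [0.159, 0.605, 0.256] pointing down, gripper open.
Joint ranges: [-2.95, 2.95], [-0.29, 1.99], [-1.47, 1.44], [0.14, 2.54], [-1.03, 4.17], [0.13, 1.85], [-2.86, 2.86]. Speed limits (rad/s): [2.39, 2.39, 3.01, 3.01, 3.14, 3.14, 3.14].

## Interface

Orientations are given as a unit quaternion [x, y, z, w].
In Python, from bench import * gives the robot as it stands. Calls block until the motion is done:
- reach(position, orientation): joint-space move of the TCP to a pose.
- line_to(position, orientation=None, v=0.15): straight line of the TCP; orientation=None keeps the orientation; v is the mean speed in m/s.
- set_joints(angles): joint-space move.
- ungrasp() and close(f_grip=None): open the fingers fully, or close them until they stop; f_grip is the grip in N (None keeps the last).
- hold(seconds).
- solve_ik(position, orientation): joint angles nearest the present ones, or None.
- grab_frame(name): name is "side" or "top" or "wrist"; returns a dict with "pixels" (420x560x3 uint8, blue, green, red), "K" (3x3 intrinsics, pixels), "extrinsics" (4x4, takes a point from camera to world coordinates). Camera axes: x right, y down, z forward; pixel columns grow to the right and rows downward; lengths in m; the calibration is good to about 2 mm. A picture is of the moment at which its call begins. There is no depth.
A pose or a line that the arm cannot do raises Unreachable and nothing moves.
- close_job(): hands the job in; it is judged then, once.
Trained networks look in a picture, given as the dict that the camera call returned (one of the last four; its "shot" number tells which), for a name from the list of things; names that differ only in an ending like _2 or _b are one class to them, and where a whole thing is asked for, a point or a joint stands for the part that bears it (a point fixed in the world has none). Each returns a list of dicts, best first, with "confidence" (0 to 1); they miss things now and then, are a little off and sometimes report something else, mostly with a low value. They report only what shows in the picture. A call takes as long as a camera call. They do not tell look-alikes from the thing itself.
- cut_out(picture, name): "pixels" (420x560 bool, what is visible of it) and "rect" ([left, top, right, bottom] in pixels, round what is visible of it).
- spot_point(picture, name): "pixel" ([column, row] in pixels: a listed point, or the origin of a listed thing).
Readings, each from a call of its own:
- read_time_s(): time.
- read_joints(): joint angles.
- read_dq(): joint speeds.
- read_effort(): joint torques, N m.
- read_eef_pos(): TCP position.
- read_eef_rot(): TCP orientation.
- read_wrist_force(): force on the tool from outside, world axes, zero at the start.
- read_wrist_torque(): the same for the moment, N m.
- read_gripper_width(): finger opening in m.
- read_gripper_force(): force on a finger pad.
Only numpy, scipy, OpenCV 4.12 (cv2) and the standard library are available. Lean on these libraries where they do the work, as an engineer would, in place of code of your own. Each camera call takes 0.05 s, during which the arm holds its last target. There are 200 camera calls.

## Task

Lift the iron weight off the lid of the wooden cigar chest and stand it upright, wholly on the cork mat, without dropping it. Then take the lid by its brass bar handle, pull it straight up free of its tight rubber seal without letting it fly up, and finish while still holding it by the handle, level and right over the chest, about 35 mm above its closed place. Do not disturb the spray bottle, the glue pot or the cigar mould.

Things in the scene. Friction and masses are not known exactly. Their poses are not given: they have to be found in the camera images.
- chest: wooden chest fixed to the bench, 220 x 220 mm and 90 mm high without the lid, walls 12 mm thick, open at the top; origin at the centre of its underside; z up, the sides along its x and y axes; turned by up to 0.4 rad from start to start
- lid: loose lift-off wooden lid (no hinge), plate 226 x 226 x 14 mm, 0.42 kg; origin at the centre of its underside, 90 mm above the bench when shut, axes along the chest's. A 17 mm deep skirt sits in the mouth, gripped by a rubber seal on all sides: pulling straight up takes about 16 N at the peak, 2 to 4 mm up; by 6 mm it has let go and only the lid's weight, 4 N, is left. Let go, it falls back
- lid_grip (a point): middle of the brass handle bar on the lid: square bar 12 x 12 mm, 110 mm long along the lid's y axis, on two posts at its ends (86 mm free between them); its middle lies over the lid's centre, 50 mm above the lid's origin (36 mm above the plate's top, 140 mm above the bench when shut)
- weight: dark iron weight, about 0.7 kg, standing loose on the lid: round foot 64 mm across and 24 mm high, a neck 20 mm thick, and on top a round knob 28 mm across from 43 to 66 mm above the underside; 66 mm high in all. Origin at the centre of its underside, z up. It starts on the lid's top on the far side of the handle, its underside 104 mm above the bench
- mat: cork mat fixed flat on the bench, 120 x 120 x 6 mm; origin at the centre of its underside. Beside the chest, on the robot's left or right
- mould: bystander: flat pale wooden cigar mould with brown cigars in it, 140 x 90 mm, 34 mm high, loose on the bench on the side opposite to the mat; origin at the centre of its underside
- spray: bystander: red spray bottle with white head, 80 mm across, 167 mm high, standing loose; origin at the centre of its underside
- pot: bystander: glue jar with green cap, 64 mm across, 85 mm high, standing loose; origin at the centre of its underside
Things that resemble listed ones, but are neither listed nor needed, are in the scene too. There is more than one size of the weight; the one meant has the size given above.

How it is judged:
By the outcome, as a careful person would: the job done as asked, in the order asked, and still so for the second after the job is handed in, while the arm keeps its last pose, push and grip.
It also fails if it takes over 45 s, if anything falls off the work surface, if the arm or the gripper's body presses on something with over 40 N, if the wrist force passes 120 N, or if a joint passes its speed limit or range.

## Working session

There is one attempt and no reset: what is moved stays moved. The work goes in short steps, each a Python script; the robot and the scene stay as the last script left them, time stands still between calls to the robot, and variables do not carry over. Pictures are saved under pics/ and viewed, at most 10 in all, crops included, and the job is handed in when it is done.

```bash
mkdir -p pics; ls; cat > h.py <<'E'
from bench import *
import numpy as np, cv2
def ray(f,px):
    E=np.array(f["extrinsics"]);K=np.array(f["K"])
    d=E[:3,:3]@np.linalg.solve(K,[px[0],px[1],1.]);return E[:3,3],d
def at_z(f,px,z):
    o,d=ray(f,px);return o+d*(z-o[2])/d[2]
def proj(f,P):
    E=np.array(f["extrinsics"]);K=np.array(f["K"])
    p=K@(E[:3,:3].T@(np.asarray(P,float)-E[:3,3]));return p[:2]/p[2]
E
python3 - <<'E'
from h import *
np.set_printoptions(precision=3,suppress=True)
a=[]
Z=dict(chest=0,lid=.09,lid_grip=.14,weight=.104,mat=0,mould=0,spray=0,pot=0)
for n in ["top","side"]:
    f=grab_frame(n);cv2.imwrite(f"pics/{n}0.png",f["pixels"]);print(n,np.array(f["extrinsics"])[:3,3])
    for k,z in Z.items():
        for r in spot_point(f,k)[:3]: print(n,k,round(r["confidence"],2),np.array(r["pixel"]),at_z(f,r["pixel"],z))
E
```

```text
pics
top [0.502 0.013 1.25 ]
top lid 0.57 [263.4 211. ] [0.601 0.071 0.09 ]
top lid_grip 0.63 [264.4 205.3] [0.611 0.067 0.14 ]
top weight 0.84 [273.7 178. ] [0.69  0.046 0.104]
top weight 0.62 [298.1 145.4] [ 0.782 -0.018  0.104]
top weight 0.52 [265.8 144.6] [0.782 0.07  0.104]
top mat 0.89 [178.7 263.6] [0.448 0.317 0.   ]
top mould 0.65 [397.9 278.3] [ 0.423 -0.321  0.   ]
top spray 0.65 [183.5 208.4] [0.609 0.311 0.   ]
top pot 0.75 [401.7 212.5] [ 0.615 -0.331  0.   ]
side [ 0.544 -0.779  0.66 ]
side chest 0.56 [276.3 240.3] [0.612 0.078 0.   ]
side lid 0.95 [275.6 212.6] [0.613 0.07  0.09 ]
side lid_grip 0.97 [273.9 195.8] [0.611 0.067 0.14 ]
side lid_grip 0.66 [276.1 212.8] [ 0.608 -0.005  0.14 ]
side weight 0.77 [358.1 260.3] [ 0.756 -0.149  0.104]
side weight 0.58 [351.7 232.5] [ 0.767 -0.056  0.104]
side mat 0.91 [211.8 197.7] [0.446 0.316 0.   ]
side mould 0.69 [195.1 390.4] [ 0.427 -0.321  0.   ]
side spray 0.76 [269.9 190.4] [0.62  0.328 0.   ]
side pot 0.78 [302.4 380.9] [ 0.613 -0.331  0.   ]
```

View pics/top0.png

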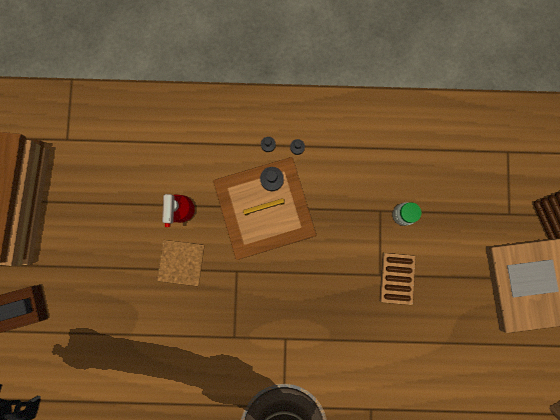

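View pics/side0.png

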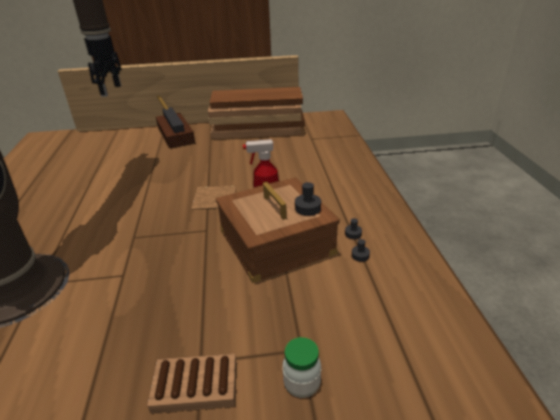

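```bash
cat >> h.py <<'E'
from scipy.spatial.transform import Rotation as R
def down(yaw): # tool y along +-(−sin,cos); half turn picked by joint 7
    c,s=np.cos(yaw),np.sin(yaw)
    return R.from_matrix(np.array([[c,s,0],[s,-c,0],[0,0,-1]]).T).as_quat()
np.set_printoptions(precision=4,suppress=True)
E
python3 - <<'E'
from h import *
print(R.from_quat(read_eef_rot()).as_matrix(), read_wrist_force())
for y in (.26,.26+np.pi): print(solve_ik([.62,.06,.42],down(y)))
for y in (.26,.26+np.pi): print(solve_ik([.69,.05,.165],down(y)))
y=.26
reach([.60,.06,.42],down(y))
f=grab_frame("wrist");cv2.imwrite("pics/w1.png",f["pixels"]);print(np.array(f["extrinsics"]))
for k,z in dict(lid=.09,lid_grip=.14,weight=.104).items():
    for r in spot_point(f,k)[:3]: print(k,round(r["confidence"],2),np.array(r["pixel"]),at_z(f,r["pixel"],z))
for k in("lid_grip","weight"):
    for r in cut_out(f,k)[:2]: print(k,r["confidence"],r["rect"])
print(read_time_s(), read_joints())
E
```

```text
[[-0.9672  0.2539 -0.    ]
 [ 0.2539  0.9672  0.    ]
 [ 0.      0.     -1.    ]] [-0.8797  0.0258  0.5863]
[-0.7188  0.3878  0.8058  1.3817 -0.2773  1.4875 -1.2387]
[-0.5259  0.341   0.5021  1.369  -0.1624  1.4724  1.7985]
[-0.633   0.7269  0.8028  1.5483 -0.563   1.1099 -1.0117]
[-0.331   0.614   0.2904  1.5254 -0.1936  1.0305  1.8398]
[[ 0.2598 -0.9161 -0.3054  0.6784]
 [-0.9657 -0.2469 -0.0808  0.0831]
 [-0.0014  0.3159 -0.9488  0.5378]
 [ 0.      0.      0.      1.    ]]
lid 0.7 [276.9 153.1] [0.6093 0.0703 0.09  ]
lid_grip 0.58 [277. 160.] [0.6093 0.0696 0.14  ]
weight 0.88 [306.9  95.8] [0.6869 0.0536 0.104 ]
weight 0.78 [376.8  21.8] [0.7828 0.0002 0.104 ]
weight 0.75 [316.4   1.5] [0.7843 0.0715 0.104 ]
lid_grip 0.91 [176.3, 51.1, 367.1, 241.5]
lid_grip 0.53 [33.2, 70.1, 142.0, 158.3]
weight 0.95 [361.1, 1.9, 392.3, 41.0]
weight 0.76 [283.9, 66.2, 340.9, 125.3]
3.75 [-0.7553  0.3435  0.8111  1.4334 -0.2479  1.4699 -1.259 ]
```

View pics/w1.png

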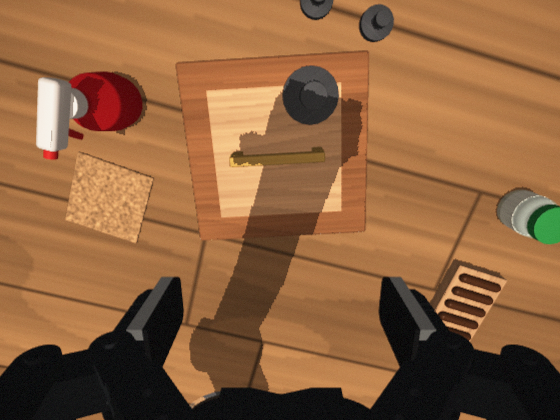

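```bash
python3 - <<'E'
from h import *
f=grab_frame("wrist")
P=[at_z(f,p,.104) for p in((202,239),(366,231),(368,52),(178,64))];print(np.mean(P,0))
for i in range(4):
    d=P[(i+1)%4]-P[i];print(np.linalg.norm(d),np.arctan2(d[1],d[0])%(np.pi/2))
a,b=at_z(f,(230,158),.146),at_z(f,(325,152),.146);d=a-b;print(a,b,(a+b)/2,np.linalg.norm(d),np.arctan2(-d[0],d[1]))
print("foot",at_z(f,(310.5,95),.12),"knob",at_z(f,(319,95),.168))
w=np.array([.688,.0525,.104]);print([proj(f,w+[0,0,h]) for h in(0,.024,.066)])
t=np.linspace(0,6.283,60);q=np.array([proj(f,w+[.032*np.cos(x),.032*np.sin(x),.024]) for x in t]);print(q.min(0),q.max(0))
v=f["pixels"].copy()
for h,r in((.0,.032),(.024,.032),(.066,.014)):
    cv2.polylines(v,[np.array([proj(f,w+[r*np.cos(x),r*np.sin(x),h]) for x in t]).round().astype(int)],True,(0,255,0))
cv2.imwrite("pics/w2.png",cv2.resize(v[40:260,150:400],None,fx=2.7,fy=2.7))
E
```

```text
[0.6116 0.0675 0.104 ]
0.22341428967493046 0.3141131975106659
0.22208368982692434 0.3286739138300008
0.22049055521655303 0.31888739490060813
0.22100770002457473 0.31550381047101883
[0.5989 0.1212 0.146 ] [0.6335 0.0184 0.146 ] [0.6162 0.0698 0.146 ] 0.10843562784947737 0.3243087733064526
foot [0.6887 0.0497 0.12  ] knob [0.6897 0.0451 0.168 ]
[array([307.0378,  95.0057]), array([308.5555,  94.9218]), array([311.6883,  94.7485])]
[280.2167  64.2513] [336.9371 124.0737]
```

View pics/w2.png

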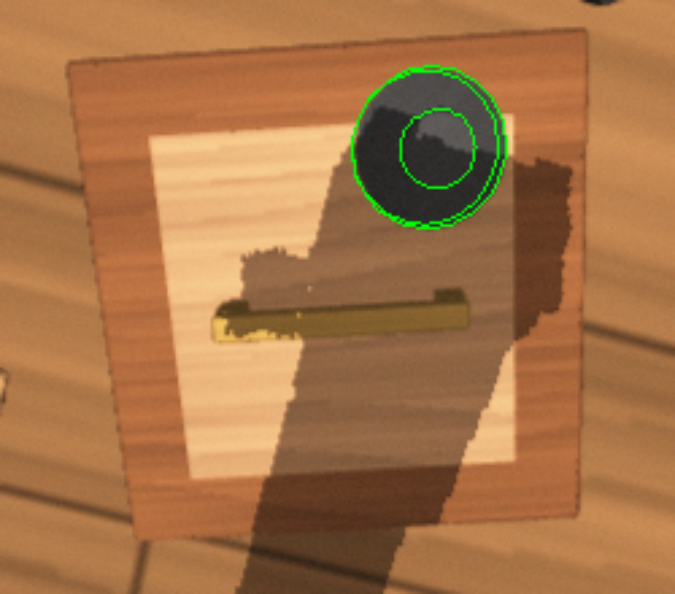

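```bash
python3 - <<'E'
from h import *
q=down(.32);w=np.array([.6885,.051])
reach([*w,.27],q);line_to([*w,.1645],v=.1)
f0=np.array(read_wrist_force());close(70)
print(read_gripper_width(),read_gripper_force(),f0,read_wrist_force(),read_eef_pos())
hold(.2);line_to([*w,.20],v=.05);hold(.2)
print(read_gripper_width(),read_wrist_force(),read_time_s())
if read_gripper_width()>.015:
    line_to([*w,.33],v=.15)
f=grab_frame("side");cv2.imwrite("pics/s2.png",f["pixels"])
for k in("lid_grip","mat"):
  for r in spot_point(f,k)[:1]: print(k,at_z(f,r["pixel"],.14 if k!="mat" else 0))
E
```

```text
0.026059861217705774 68.84593734168448 [0.0949 0.0901 0.0944] [-1.1773 -0.5709  3.4339] [0.6887 0.0508 0.1649]
0.025868605994438926 [-0.3403 -0.3909 -5.6539] 7.5833
lid_grip [0.608 0.07  0.14 ]
mat [0.4524 0.3294 0.    ]
```

View pics/s2.png

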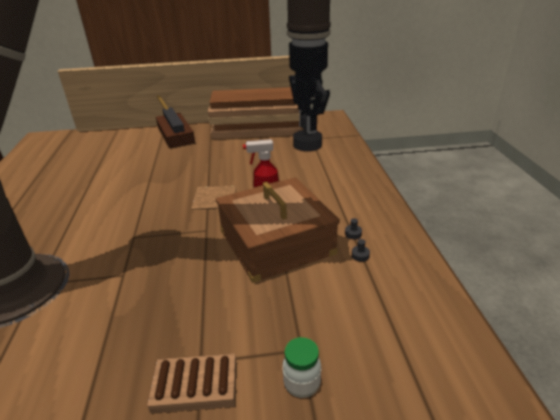

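```bash
python3 - <<'E'
from h import *
q=down(.15);m=np.array([.443,.317])
reach([*m,.33],q);line_to([*m,.12],v=.15)
hold(.1);f=grab_frame("wrist");cv2.imwrite("pics/w3.png",f["pixels"])
for r in spot_point(f,"mat")[:1]: print(r["confidence"],at_z(f,r["pixel"],0))
for r in spot_point(f,"weight")[:1]: print(r["confidence"],at_z(f,r["pixel"],.06))
line_to([*m,.073],v=.06);hold(.15);z0=read_wrist_force()[2];z=.073
while z>.061:
    z-=.001;line_to([*m,z],v=.02);hold(.05)
    if read_wrist_force()[2]-z0>4: break
print(z,z0,read_wrist_force(),read_eef_pos(),read_gripper_width(),read_time_s())
E
```

```text
0.85 [0.4538 0.3087 0.    ]
0.7 [0.4445 0.3175 0.06  ]
0.06599999999999999 -7.1260394943551635 [-3.7532 -1.5521  5.7164] [0.443  0.317  0.0669] 0.02620252351041521 15.0917
```

View pics/w3.png

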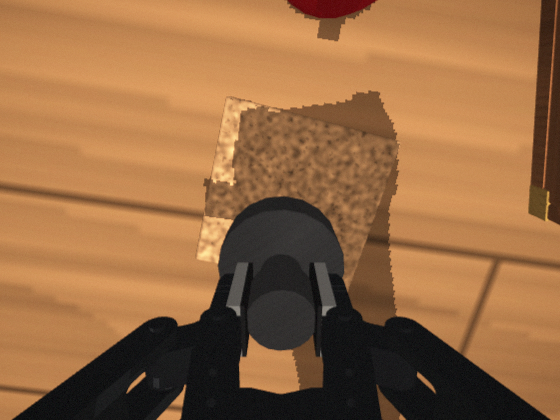

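```bash
python3 - <<'E'
from h import *
m=np.array([.443,.317])
line_to([*m,.0668],v=.02);ungrasp();hold(.1);line_to([*m,.13],v=.08);line_to([*m,.33],v=.25)
f=grab_frame("wrist");cv2.imwrite("pics/w4.png",f["pixels"])
for r in spot_point(f,"mat")[:1]: print(r["confidence"],at_z(f,r["pixel"],0))
for r in spot_point(f,"weight")[:1]: print(r["confidence"],at_z(f,r["pixel"],.006))
reach([.575,.06,.38],down(.32))
g=grab_frame("wrist");cv2.imwrite("pics/w5.png",g["pixels"])
for r in spot_point(g,"lid_grip")[:1]: print(r["confidence"],r["pixel"],at_z(g,r["pixel"],.14))
cv2.imwrite("pics/w45.png",np.hstack([cv2.resize(x["pixels"],None,fx=.71,fy=.71) for x in(f,g)]))
print(read_time_s(),read_wrist_force())
E
```

```text
0.59 [0.4524 0.3096 0.    ]
0.78 [0.4448 0.3203 0.006 ]
0.83 [283.0, 143.8] [0.6084 0.0716 0.14  ]
19.3167 [-0.2755 -0.4728 -0.6424]
```

View pics/w45.png

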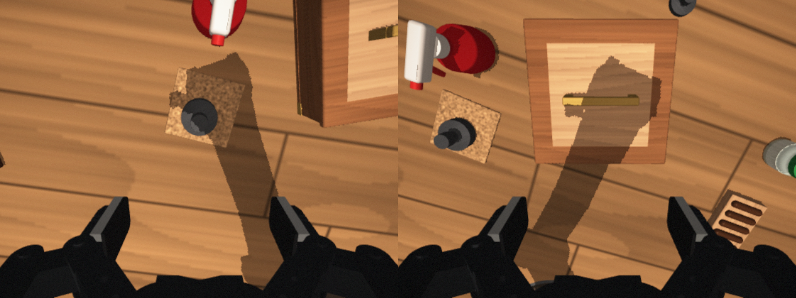

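```bash
python3 - <<'E'
from h import *
p=np.array([.6105,.069]);c=[]
for y in(.32+np.pi/2,.32-np.pi/2):
    a,b=solve_ik([*p,.25],down(y)),solve_ik([*p,.146],down(y));print(a,b)
    if a is not None and b is not None: c.append((np.abs(np.array(a)-read_joints()).max(),y))
y=min(c)[1];q=down(y)
reach([*p,.25],q)
f=grab_frame("wrist");cv2.imwrite("pics/w6.png",f["pixels"])
for r in spot_point(f,"lid_grip")[:1]: print(r["confidence"],r["pixel"],at_z(f,r["pixel"],.14))
print(y,read_time_s(),[proj(f,[*(p+s*.055*np.array([-np.sin(.32),np.cos(.32)])),.146]) for s in(-1,1)])
v=f["pixels"].copy()
Rz=R.from_euler('z',.32).as_matrix()
for z,hx,hy in((.146,.006,.055),(.104,.113,.113)):
    cv2.polylines(v,[np.array([proj(f,np.array([*p,z])+Rz@[a*hx,b*hy,0]) for a,b in((1,1),(1,-1),(-1,-1),(-1,1))]).round().astype(int)],True,(0,255,0))
cv2.imwrite("pics/w6.png",v)
E
```

```text
[-0.5866  0.4314  0.5483  1.6598 -0.2446  1.1195  0.3484] [-0.5407  0.5397  0.4897  1.7608 -0.3092  0.9181  0.3998]
[-0.957   0.6825  1.229   1.6812 -0.6714  1.2707 -2.4069] [-0.8987  0.778   1.115   1.7827 -0.7844  1.1019 -2.3286]
0.59 [280.0, 215.0] [0.6117 0.0687 0.14  ]
-1.2507963267948965 20.5667 [array([281.8065, 137.3927]), array([281.1969, 288.9431])]
```

View pics/w6.png

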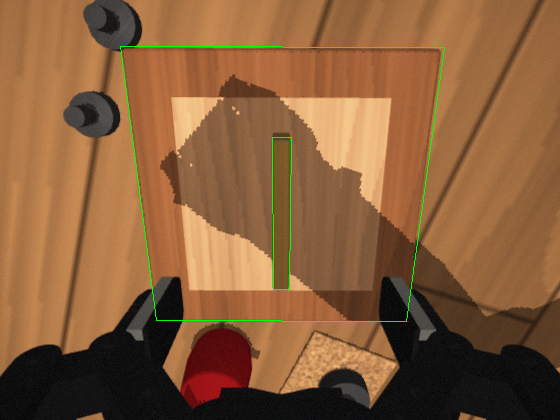

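```bash
python3 - <<'E'
from h import *
p=np.array([.6105,.069])
line_to([*p,.146],v=.06);hold(.2);print(read_wrist_force())
close(60);hold(.2)
print("w",read_gripper_width(),read_gripper_force(),read_wrist_force(),read_wrist_torque(),read_eef_pos(),read_time_s())
E
```

```text
[-0.2373 -0.1487  0.8172]
w 0.010358676570336615 58.88915777206421 [-0.437  -0.3814  2.2458] [ 0.0265  0.0629 -0.0511] [0.6106 0.069  0.1462] 23.5167
```

```bash
python3 - <<'E'
from h import *
p=np.array([.6105,.069]);close(100)
z0=read_eef_pos()[2];print(z0)
for i in range(1,11):
    line_to([*p,.146+.001*i],v=.01)
    print(i,round(read_wrist_force()[2],1),round(read_eef_pos()[2]-z0,4),round(read_gripper_width(),4))
line_to([*p,z0+.035],v=.02);hold(.5)
print(read_eef_pos()[2]-z0,read_wrist_force(),read_wrist_torque(),read_gripper_width(),read_time_s())
f=grab_frame("side");cv2.imwrite("pics/s7.png",f["pixels"])
for r in spot_point(f,"lid_grip")[:1]: print(r["confidence"],r["pixel"],proj(f,[*p,.175]),proj(f,[*p,.14]))
E
```

```text
0.14624997359337288
1 -4.6 0.0001 0.0102
2 -9.6 0.0011 0.0101
3 -13.9 0.002 0.0105
4 -16.3 0.0033 0.0097
5 -10.1 0.0051 0.0101
6 -1.1 0.0069 0.0101
7 3.8 0.0079 0.0099
8 5.4 0.0086 0.0099
9 6.6 0.0093 0.0097
10 4.8 0.01 0.01
0.03499968566689485 [-0.0143  0.1575 -4.2651] [-0.0424  0.0348  0.0155] 0.010230733595934464 28.1417
0.75 [269.3, 182.4] [273.0576 182.3231] [273.7171 195.3272]
```

View pics/s7.png

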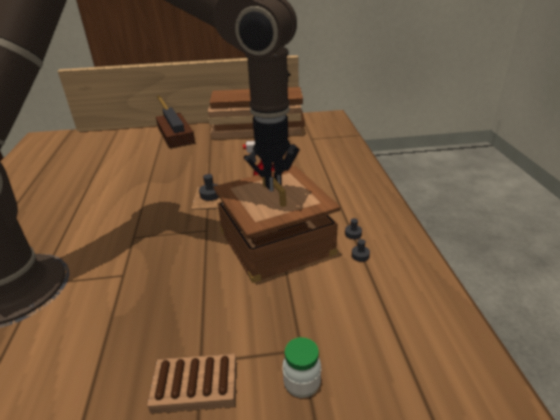

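```bash
python3 - <<'E'
from h import *
p=[.6105,.069];Rz=R.from_euler('z',.32).as_matrix();f=grab_frame("side");v=cv2.resize(f["pixels"],None,fx=4,fy=4,interpolation=cv2.INTER_CUBIC)
for z in(.125,.139):
    cv2.polylines(v,[np.array([4*proj(f,np.array([*p,z])+Rz@[a*.113,b*.113,0])+2 for a,b in((1,1),(1,-1),(-1,-1),(-1,1))]).round().astype(int)],True,(0,255,0))
cv2.imwrite("pics/s8.png",v[560:1100,700:1400])
E
```

```text
(no output)
```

View pics/s8.png

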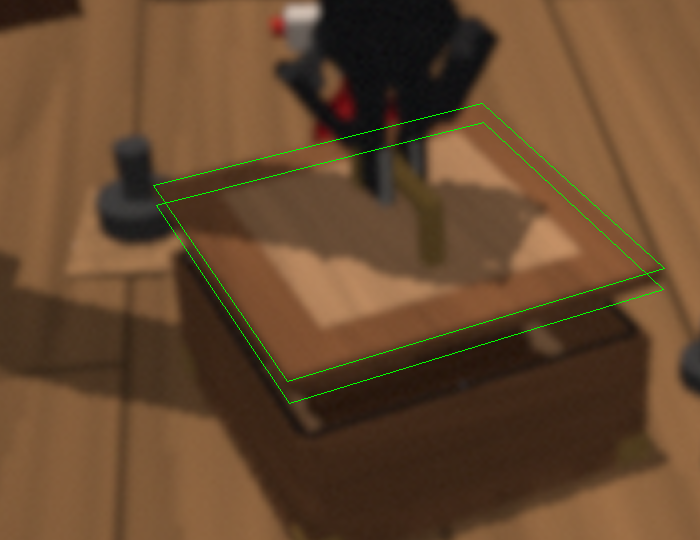

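```bash
python3 -c "
from bench import *
print(close_job())"
```

```text
the job is handed in; nothing more can be done
None
```

The job is handed in: the iron weight stands upright, wholly on the cork mat; the lid came free with a peak pull of about 16 N and is held level by its handle over the chest, 35 mm above its closed place.

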